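# Load and hold a lens barrel in the photometer's V-block

### The arm

A 7-joint arm with a two-finger parallel gripper is mounted at the origin on the work surface. World frame = base frame: x ahead of the robot, y to its left, z up, the work surface at z = 0. Lengths are in m, angles in rad, forces in N, time in s.
With the tool pointing down it reaches from about 0.425 to 0.875 m from the base axis. Payload 4.7 kg.
Tool frame: the origin (TCP) lies at the very end of the fingers, on their centre line; the grasp point (between the pads) lies 19 mm behind it (arm.hold_point_z is the distance from the TCP to the grasp point, in m); z points along the fingers, y is the line along which they close (so a half turn about z gives the same grasp; the last joint's range is limited). The gripper opens to 87 mm and grips with 3 to 60 N. Pads are 19 mm wide; open, the fingers measure 117 mm over their backs; the gripper's body (75 mm by 190 mm) begins 51 mm behind the grasp point.
Start: joints at [1.331, 0.321, -0.07, 1.45, 0.023, 1.371, -0.057], TCP at [0.163, -0.629, 0.223] pointing down, gripper open.
Joint ranges: [-2.86, 2.86], [-0.3, 2.09], [-1.38, 1.24], [0.06, 2.45], [-1.56, 4.7], [0.09, 2.05], [-2.69, 2.69]. Speed limits (rad/s): [2.57, 2.57, 3.14, 3.14, 3.14, 3.14, 3.14].

### API

Orientations are given as [roll, pitch, yaw] about the fixed x, y, z axes, in that order (R = Rz(yaw) Ry(pitch) Rx(roll)).
In Python, from station import arm, viewer, order gives the robot as it stands.
- The arm moves only by the shell command python3 -m handwheel 'ROWS' [FORCE]. ROWS is text: rows parted by semicolons, each of 5 numbers parted by spaces: the shift along the tool's x, y, z in cm, then the turn about the tool's z in degrees, then the finger opening in cm, from 0 to 8.7. A call has 1 to 8 rows; each row shifts and turns the commanded pose from where the row before left it, along the tool's axes as they then stand; what a row does not reach is not made up. A row lasts 1/12 s, in which the tool goes at most 41.7 mm and 7.16 degrees, less where a joint would pass 70% of its speed; a pose out of reach is approached as far as the arm can. A call is refused whole if a number of a shift passes 4.17 or a number of a turn 7.16, either way. A call with a gripper value outside its range is refused whole. The fingers move at their own pace and stop on an object; FORCE is the grip in N (left out, the last holds). Time passes only in rows, so rows that do not move let the fingers close. It gives the time, the measured TCP pose, the force, the opening and the grip force at its end, in the units of the state.
- arm.sense(): the state, without advancing time (a new reading comes with each control period).
- viewer.snapshot(name): name is "scene" or "top" or "wrist"; returns a dict with "image" (400x640x3 uint8, red, green, blue), "camera_matrix" (3x3 intrinsics, pixels), "R" (3x3) and "t" (3): a world point X has camera coordinates R X + t; the wrist camera has in their place "T_tool_cam" (4x4, takes a point from camera to tool coordinates, whose origin is the TCP and whose axes are the flange's). Camera axes: x right, y down, z forward; pixel columns grow to the right and rows downward; lengths in m; the calibration is good to about 2 mm. A picture is of the moment at which its call begins: read the wrist's pose just before it. There is no depth.
- order.job_done(): hands the job in; it is judged then, once.
The state is a dict: "time_s": time; "joint_positions": joint angles; "joint_velocities": joint speeds; "joint_efforts": joint torques, N m; "position": TCP position; "tool_rot": TCP orientation; "ft_force": force on the tool from outside, world axes, zero at the start; "ft_torque": the same for the moment, N m; "gripper_width": finger opening in m; "grip_force": force on a finger pad.
Only numpy, scipy, OpenCV 4.12 (cv2) and the standard library are available. Lean on these libraries where they do the work, as an engineer would, in place of code of your own. Each camera call takes 0.05 s, during which the arm holds its last target. There are 200 camera calls.

### The job

Seat the loose V-block flat and square, fully home in the rectangular pocket of the photometer's stage, its groove in line with the rail, and let go of it. Then take the long lens barrel from its white rest, lay it gently in the groove (never drop it), centred along the block, and press it straight down with about 10 N so that it bears on both flanks of the V. Finish while still holding it pressed like that, and leave the glassware and spare parts standing around where they are.

Things in the scene. Friction and masses are not known exactly. Their poses are not given: they have to be found in the camera images.
- stage: Fixed bench photometer on a dark rail 300 mm long, along its x axis. Origin: centre of its underside, on the bench; z up. In the middle an aluminium plate 100 (x) x 90 (y) x 12 mm with the pocket; a grey lamp box (top 70 mm above the bench) from x = -150 to -100 mm and a black detector box (top at 62 mm) from x = 108 to 144 mm.
- pocket (a point): Centre of the pocket's floor, 4 mm above the bench, same axes as the stage. The pocket is 62.4 mm (x) by 46.4 mm (y), 8 mm deep, with a 1.5 mm chamfer round the mouth; the plate's top is 12 mm above the bench.
- vblock: Loose aluminium V-block, 60 mm long (x, along the groove), 44 wide (y), 28.4 high, 0.2 kg, groove up, on the bench. Origin: centre of its underside; z up. 90 degree groove: bottom line 10 mm above the origin, flanks rise to edges 18.4 mm either side of the middle. Has 1.2 mm to spare all round in the pocket, either way round. The long barrel seated in it has its axis 38.3 mm above this origin.
- flank_a: The flank of the V on the block's +y side (part of the V-block; same origin and axes as the V-block).
- flank_b: The flank of the V on the block's -y side (part of the V-block; same origin and axes as the V-block).
- barrel: Long lens barrel: black cylinder 40 mm in diameter and 110 mm long with a glass face and a steel ring at each end, about 0.2 kg. Origin: its centre, on its axis; its x axis is the cylinder's axis (the other two may be rolled any way). It lies level in its rest, axis 24 mm above the bench.
- rest: Fixed white rest for the barrel: a plate 130 (x) x 56 (y) x 4 mm with two low ribs along x (tops 9 mm above the bench, outer faces 17.8 mm either side of the middle) and a low stop at each end (top at 12 mm). Origin: centre of its underside. The rest and the V-block stand left and right of the stage, either one on the left.
- amber: Bystander: amber bottle with a black cap, 44 mm in diameter, 85 mm high, beyond the stage. Origin: centre of its underside.
- beaker: Bystander: glass beaker, 64 mm in diameter, 75 mm high, beyond the stage. Origin: centre of its underside.
- short_barrel: Bystander: spare short barrel standing on end, black, 30 mm in diameter, 45 mm high, on the robot's side of the stage. Origin: centre of its underside.
- flat_insert: Bystander: spare flat aluminium insert, 60 x 44 x 12 mm with a round hollow and no groove, lying on the robot's side of the stage. Origin: centre of its underside.
Mind the look-alikes: they are no part of the job. Leave any green look-alike of the barrel alone.

How it is judged:
By the outcome, as a careful person would: the job done as asked, in the order asked, and still so for the second after the job is handed in, while the arm keeps its last pose, push and grip.
It also fails if it takes over 67 s, if anything falls off the work surface, if the arm or the gripper's body presses on something with over 40 N, if the wrist force passes 120 N, or if a joint passes its speed limit or range.

## Working session

There is one attempt and no reset: what is moved stays moved. The work goes in short steps, Python scripts to look and compute and a shell command to move; the robot and the scene stay as the last step left them, time stands still between calls to the robot, and variables do not carry over. Pictures are saved under pics/ and viewed, at most 12 in all, crops included, and the job is handed in when it is done.

```bash
mkdir -p pics; ls; python3 - <<'E'
from station import arm, viewer
import cv2,numpy as np,pickle
s=arm.sense(); print(s['time_s'],s['position'],s['tool_rot'],s['ft_force'],s['gripper_width'],arm.hold_point_z)
for n in ('scene','top'):
    d=viewer.snapshot(n); pickle.dump(d,open(f'pics/{n}0.pkl','wb'))
    cv2.imwrite(f'pics/{n}0.png',d['image'][...,::-1]); print(n,d['camera_matrix'],d['R'],d['t'])
E
```

```text
pics
0.0 [ 0.16300213 -0.62865134  0.22148228] [-3.13971440e+00  1.51213844e-04  2.53842716e-01] [ 0.18673441 -0.67224475  0.41197383] 0.08689202077755168 0.0187
scene [[487.69900164   0.         318.96865764]
 [  0.         487.69900164 208.58309467]
 [  0.           0.           1.        ]] [[ 0.77478832  0.63205102  0.01464796]
 [ 0.53525464 -0.64344971 -0.54724303]
 [-0.33646029  0.4318379  -0.83684557]] [-0.43799332 -0.26892421  1.40654992]
top [[409.03317267   0.         323.1696695 ]
 [  0.         409.03317267 198.15014822]
 [  0.           0.           1.        ]] [[ 0.02882158 -0.9991502   0.02946522]
 [-0.99445782 -0.03164296 -0.10026151]
 [ 0.10110868 -0.02641223 -0.99452473]] [-0.04327992  0.55149706  0.83252906]
```

View pics/top0.png

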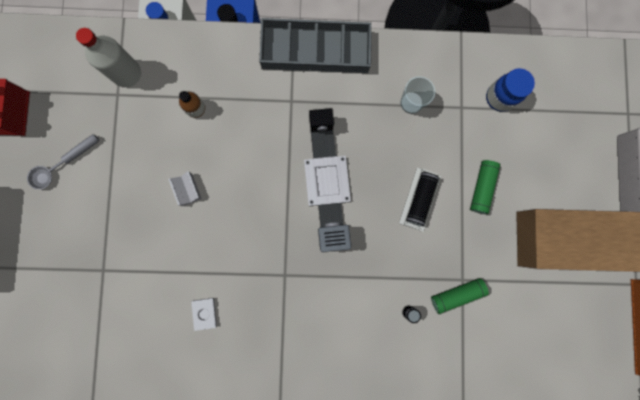

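View pics/scene0.png

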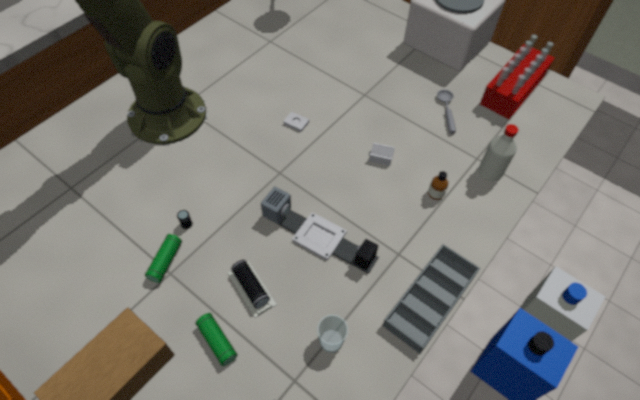

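Top view: the stage is at about (328,182), with the lamp towards the robot (335,237) and the detector at (321,120).
- **V-block candidates:** (185,189), which has a dark and a bright flank, and the flat insert at (204,314), which has a round hollow. The first fits.
- **Barrel candidates:** the black cylinder in the white rest at (421,199), the green ones at (486,187) and (460,296), and the short upright one at (412,314). The black one in the rest fits.

I'll confirm both in one enlarged crop.

```bash
cat > h.py <<'E'
import numpy as np,cv2,pickle
from scipy.spatial.transform import Rotation as Ro
def cast(d,uv,z,T=None):
    """pixels -> world points on plane z; T = world_from_tool for the wrist camera"""
    uv=np.atleast_2d(uv).astype(float)
    r=np.c_[uv,np.ones(len(uv))]@np.linalg.inv(d['camera_matrix']).T
    if 'T_tool_cam' in d:
        M=T@d['T_tool_cam']; c=M[:3,3]; r=r@M[:3,:3].T
    else: c=-d['R'].T@d['t']; r=r@d['R']
    return c+r*((z-c[2])/r[:,2])[:,None]
def proj(d,X,T=None):
    X=np.atleast_2d(X).astype(float)
    if 'T_tool_cam' in d:
        M=np.linalg.inv(T@d['T_tool_cam']); p=X@M[:3,:3].T+M[:3,3]
    else: p=X@d['R'].T+d['t']
    p=p@d['camera_matrix'].T; return p[:,:2]/p[:,2:]
def toolT(s):
    T=np.eye(4); T[:3,:3]=Ro.from_euler('xyz',s['tool_rot']).as_matrix(); T[:3,3]=s['position']; return T
def shot(name):
    from station import arm,viewer
    s=arm.sense(); d=viewer.snapshot('wrist'); T=toolT(s)
    pickle.dump((d,T),open(f'pics/{name}.pkl','wb')); cv2.imwrite(f'pics/{name}.png',d['image'][...,::-1])
    return d,T
def goto(x,y,z,yaw):
    """tool-axis shift (cm) and turn (deg) from measured pose to tip-down pose"""
    from station import arm
    s=arm.sense(); T=toolT(s)
    dw=np.array([x,y,z])-T[:3,3]; t=(-(yaw-s['tool_rot'][2])*180/np.pi+90)%180-90
    print('tool shift cm',np.round(T[:3,:3].T@dw*100,2),'turn deg',round(t,2),'t',round(s['time_s'],2))
E
python3 - <<'E'
from h import *
d=pickle.load(open('pics/top0.pkl','rb'))
im=d['image']
c=lambda x,y:cv2.resize(im[y-32:y+32,x-30:x+30],None,fx=4.4,fy=6.2*.71,interpolation=cv2.INTER_CUBIC)
cv2.imwrite('pics/crop1.png',np.hstack([c(185,189),c(328,182),c(421,199)])[...,::-1])
for n,uv,z in [('vb',(185,189),.028),('plate',(328,181),.012),('det',(320,117),.062),('lamp',(334,234),.07),('barrel',(423,199),.044),('beaker',(415,105),0),('amber',(195,110),0),('short',(412,314),.04),('insert',(204,314),.012)]:
    print(n,cast(d,uv,z)[0].round(3))
E
```

```text
vb [0.563 0.263 0.028]
plate [ 0.592 -0.036  0.012]
det [ 0.717 -0.014  0.062]
lamp [ 0.477 -0.049  0.07 ]
barrel [ 0.556 -0.234  0.044]
beaker [ 0.772 -0.227  0.   ]
amber [0.741 0.261 0.   ]
short [ 0.321 -0.213  0.04 ]
insert [0.306 0.213 0.012]
```

View pics/crop1.png

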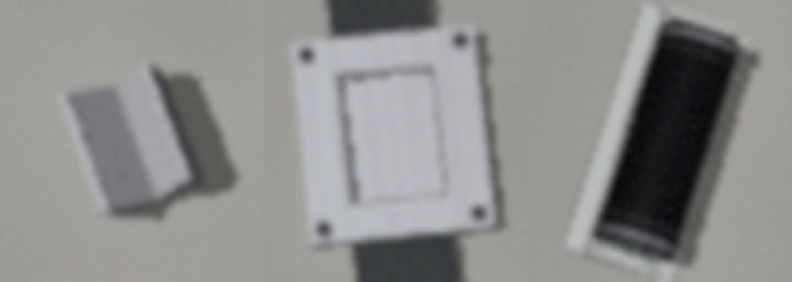

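Confirmed: the V-block's groove is yawed about +17°, the stage about +8°, and the black barrel lies in the white rest. Next I'll get the wrist camera geometry and go to a hover over the stage.

```bash
python3 - <<'E'
from h import *
d,T=shot('w0'); print(d['T_tool_cam'].round(4),d['camera_matrix'].round(1))
goto(.592-.03,-.036,.2,.14)
d=pickle.load(open('pics/top0.pkl','rb'))
# yaw/centre of vblock, plate, rest from coarse contours
im=cv2.cvtColor(d['image'],cv2.COLOR_RGB2HSV)
for n,(x,y),z in [('plate',(328,182),.012),('rest',(421,199),.004)]:
    m=(im[...,2]>165).astype(np.uint8); k=np.zeros_like(m); k[y-38:y+38,x-32:x+32]=1
    c=max(cv2.findContours(m*k,0,2)[0],key=cv2.contourArea); b=cv2.boxPoints(cv2.minAreaRect(c)); print(n,cast(d,b,z).round(3).tolist())
E
```

```text
[[ 3.000e-04 -9.548e-01 -2.972e-01  8.190e-02]
 [ 1.000e+00  1.000e-04  8.000e-04 -5.000e-04]
 [-8.000e-04 -2.972e-01  9.548e-01 -1.621e-01]
 [ 0.000e+00  0.000e+00  0.000e+00  1.000e+00]] [[313.2   0.  318.9]
 [  0.  313.2 200.7]
 [  0.    0.    1. ]]
tool shift cm [ 53.5  -47.36   2.24] turn deg 6.52 t 0.15
plate [[0.638, 0.019, 0.012], [0.649, -0.072, 0.012], [0.55, -0.083, 0.012], [0.539, 0.006, 0.012]]
rest [[0.508, -0.193, 0.004], [0.63, -0.231, 0.004], [0.627, -0.24, 0.004], [0.505, -0.201, 0.004]]
```

```bash
python3 -m handwheel '2.58 -2.13 0 0 8.7;2.58 -2.13 0 0 8.7;2.58 -2.13 0 0 8.7;2.58 -2.13 0 0 8.7;2.58 -2.13 0 0 8.7;2.58 -2.13 0 0 8.7;2.58 -2.13 0 0 8.7;2.58 -2.13 0 0 8.7' && python3 -m handwheel '2.58 -2.13 0 0 8.7;2.58 -2.13 0 0 8.7;2.58 -2.13 0 0 8.7;2.58 -2.13 0 0 8.7;2.58 -2.13 0 0 8.7;2.58 -2.13 0 0 8.7;2.58 -2.13 0 0 8.7;2.58 -2.13 0 0 8.7' && python3 -m handwheel '2.58 -2.13 1.4 0 8.7;2.58 -2.13 1.4 0 8.7;2.58 -2.13 1.4 0 8.7;2.58 -2.13 1.4 0 8.7;2.58 -2.13 1.4 3.8 8.7;2.58 -2.13 1.4 3.8 8.7;0 0 0 0 8.7;0 0 0 0 8.7'
python3 - <<'E'
from h import *
goto(.594,-.033,.13,.12); shot('w1')
E
```

```text
time_s: 0.82
position: [0.3208, -0.4109, 0.2224]
tool_rot: [-3.142, 0.0, 0.254]
ft_force: [1.2, -0.7, 0.4]
gripper_width: 0.0871
grip_force: 0.0
time_s: 1.48
position: [0.4777, -0.1942, 0.2225]
tool_rot: [3.141, 0.0, 0.254]
ft_force: [-0.5, 0.5, 0.1]
gripper_width: 0.0867
grip_force: 0.0
time_s: 2.15
position: [0.5963, -0.0316, 0.1369]
tool_rot: [-3.139, 0.003, 0.126]
ft_force: [-0.1, -0.4, 0.6]
gripper_width: 0.0865
grip_force: 0.0
tool shift cm [-0.24  0.11  0.69] turn deg 0.35 t 2.15
```

View pics/w1.png

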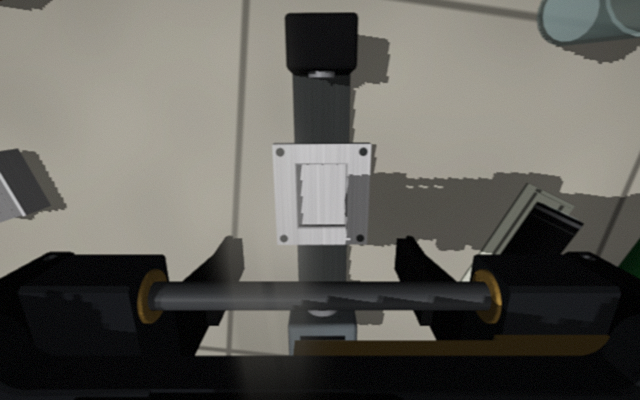

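The wrist view shows the plate with its four screw holes near (280,153), (363,153), (284,239) and (361,239), and the pocket between columns 300 and 348. The detector box is at (321,42). I'll measure the holes and the plate outline on the plane z = 12 mm.

```bash
python3 - <<'E'
from h import *
d,T=pickle.load(open('pics/w1.pkl','rb')); g=cv2.cvtColor(d['image'],cv2.COLOR_RGB2GRAY).astype(float)
P=[]
for x,y in [(280,153),(363,153),(284,239),(361,239)]:
    w=g[y-5:y+6,x-5:x+6]; k=np.clip(np.median(w)-25-w,0,None)
    n,l,st,ce=cv2.connectedComponentsWithStats((k>0).astype(np.uint8)); 
    yy,xx=np.mgrid[y-5:y+6,x-5:x+6]; k=k*(np.hypot(xx-x,yy-y)<5); p=((xx*k).sum()/k.sum(),(yy*k).sum()/k.sum()); P.append(p)
P=np.array(P); X=cast(d,P,.012,T); print(P.round(1).tolist(),X[:,:2].round(4).tolist())
print('centre',X.mean(0).round(4), 'yaw',[np.degrees(np.arctan2(*(X[a]-X[b])[[1,0]])).round(2) for a,b in((0,2),(1,3))],[np.degrees(np.arctan2(*(X[a]-X[b])[[1,0]])).round(2)-90 for a,b in((0,1),(2,3))])
# plate edges: left (cols) rows 160-230 ; top rows, cols 285-360 ; pocket edges profile
print(g[190,266:380].astype(int).tolist()); print(g[138:252,330].astype(int).tolist())
E
```

```text
[[279.7, 151.8], [362.9, 151.6], [283.5, 238.1], [359.8, 237.9]] [[0.6305, 0.0095], [0.6403, -0.066], [0.5452, -0.0019], [0.5552, -0.0774]]
centre [ 0.5928 -0.0339  0.012 ] yaw [np.float64(7.59), np.float64(7.63)] [np.float64(7.430000000000007), np.float64(7.510000000000005)]
[158, 161, 164, 162, 161, 162, 162, 167, 175, 185, 185, 185, 183, 183, 184, 183, 183, 183, 188, 188, 186, 188, 188, 189, 187, 187, 183, 184, 184, 169, 142, 116, 110, 109, 119, 158, 184, 189, 189, 186, 188, 189, 187, 186, 185, 182, 185, 187, 186, 184, 190, 194, 193, 189, 185, 185, 187, 184, 186, 191, 192, 191, 190, 189, 186, 184, 185, 189, 186, 187, 186, 186, 186, 188, 190, 193, 190, 186, 176, 152, 130, 113, 97, 96, 96, 93, 94, 92, 95, 96, 96, 94, 94, 97, 96, 97, 96, 94, 95, 94, 97, 100, 94, 89, 80, 78, 79, 77, 79, 80, 80, 81, 78, 80]
[48, 51, 50, 47, 43, 76, 165, 191, 192, 192, 191, 191, 191, 193, 189, 189, 190, 190, 190, 189, 190, 192, 191, 190, 184, 168, 174, 185, 187, 187, 188, 187, 187, 187, 186, 185, 185, 186, 184, 184, 186, 184, 186, 187, 184, 186, 189, 185, 186, 186, 186, 186, 186, 185, 185, 186, 185, 185, 184, 184, 184, 187, 185, 183, 185, 184, 184, 183, 185, 187, 186, 187, 185, 185, 184, 185, 183, 186, 183, 185, 184, 185, 185, 186, 189, 178, 117, 63, 89, 137, 169, 183, 185, 185, 184, 186, 185, 185, 184, 184, 183, 185, 185, 183, 186, 184, 143, 78, 49, 49, 52, 51, 51, 50]
```

```bash
python3 -m handwheel '0.1 -3.3 -0.2 0 8.7;0.1 -3.3 -0.2 0 8.7;0.1 -3.3 -0.2 0 8.7;0.1 -3.3 -0.2 0 8.7;0.1 -3.3 -0.2 0 8.7;0.1 -3.3 -0.2 0 8.7;0.1 -3.3 -0.2 0 8.7;0.1 -3.3 -0.2 0 8.7' && python3 -m handwheel '0 -3.2 0 0 8.7;0 0 0 -5 8.7;0 0 0 -5 8.7;0 0 0 0 8.7;0 0 0 0 8.7'
python3 - <<'E'
from h import *
d,T=shot('w2'); print(proj(d,[[.563,.263,.028]],T))
cv2.imwrite('pics/w2c.png',cv2.resize(d['image'][110:270,220:420,::-1],None,fx=3.6,fy=3.6,interpolation=cv2.INTER_CUBIC))
E
```

```text
time_s: 2.87
position: [0.5732, 0.2275, 0.1555]
tool_rot: [3.14, -0.002, 0.118]
ft_force: [0.8, -0.6, 0.5]
gripper_width: 0.0872
grip_force: 0.0
time_s: 3.28
position: [0.5696, 0.2583, 0.1549]
tool_rot: [3.14, -0.001, 0.291]
ft_force: [0.4, -0.6, -0.6]
gripper_width: 0.087
grip_force: 0.0
[[312.34837061 197.78397041]]
```

View pics/w2c.png

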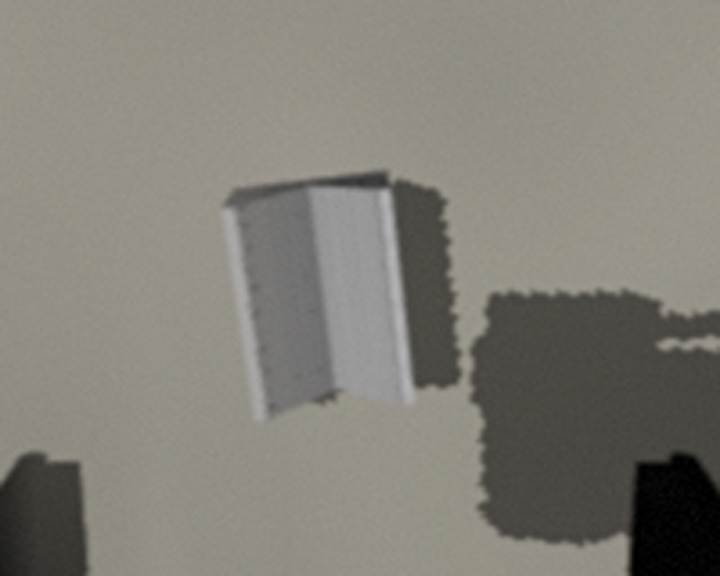

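The crop shows the V-block with its bright top lands. Their outer corners are near crop (221,209), (391,188), (254,421) and (414,404). The dark strip above is its +x end face. I'll fit the bright land strips.

```bash
python3 - <<'E'
from h import *
d,T=pickle.load(open('pics/w2.pkl','rb')); K=d
h=np.array([[221,209],[391,188],[254,421],[414,404]])/3.6+[220,110]-.4
X=cast(d,h,.0284,T)
def rep(X):
    print('corners',X[:,:2].round(4).tolist(),'c',X.mean(0).round(4),'L',np.linalg.norm(X[0]-X[2]).round(4),np.linalg.norm(X[1]-X[3]).round(4),'W',np.linalg.norm(X[0]-X[1]).round(4),np.linalg.norm(X[2]-X[3]).round(4),
 'yaw',[np.degrees(np.arctan2(*(X[a]-X[b])[[1,0]])).round(2) for a,b in((0,2),(1,3))],[np.degrees(np.arctan2(*(X[a]-X[b])[[1,0]])).round(2)-90 for a,b in((0,1),(2,3))])
rep(X)
# rectify at land height in a block frame: 0.25 mm/px and find the edges there
c=X.mean(0); yw=np.radians(17); ex=np.array([np.cos(yw),np.sin(yw),0]); ey=np.array([-ex[1],ex[0],0])
S=.25e-3; n=400
uvw=[(-1,-1),(1,-1),(1,1),(-1,1)]; W=np.array([c+ex*a*.05+ey*b*.05 for a,b in uvw]); dst=np.float32([[(b*.05)/S+200,(a*.05)/S+200] for a,b in uvw])
H=cv2.getPerspectiveTransform(np.float32(proj(d,W,T)),dst)
r=cv2.warpPerspective(cv2.cvtColor(d['image'],cv2.COLOR_RGB2GRAY),H,(n,n),flags=cv2.INTER_CUBIC)
m=(r>172).astype(np.uint8); 
k,l,st,ce=cv2.connectedComponentsWithStats(m)
for i in range(1,k):
    if st[i,4]>800:
        pts=np.argwhere(l==i)[:,::-1].astype(np.float32); q=cv2.boxPoints(cv2.minAreaRect(pts)); 
        loc=(q-200)*S; w=c+loc[:,1:]*ex+loc[:,:1]*ey; print(st[i],'mm(y,x)',(loc*1e3).round(1).tolist(), cv2.minAreaRect(pts)[1:])
E
```

```text
corners [[0.5829, 0.2994], [0.6008, 0.2587], [0.5283, 0.2757], [0.5457, 0.2351]] c [0.5644 0.2672 0.0284] L 0.0595 0.06 W 0.0444 0.0442 yaw [np.float64(23.39), np.float64(23.21)] [np.float64(23.769999999999996), np.float64(23.129999999999995)]
```

Hand corners agree well: 60 × 44.3 mm, yaw 23.35°, centre (0.5644, 0.2672). I'll descend now, with the TCP stopping 12.5 mm above the bench so the fingers stay clear of the plate later.

```bash
python3 -m handwheel '-0.24 -1 0 -6.7 8.7;0 0 3 0 8.7;0 0 3.5 0 8.7;0 0 3.5 0 8.7;0 0 2 0 8.7;0 0 1 0 8.7;0 0 0 0 8.7;0 0 0 0 8.7'; python3 -c "
from h import *
goto(.5644,.2672,.0125,.4075)"
```

```text
time_s: 4.0
position: [0.5643, 0.2689, 0.0252]
tool_rot: [3.141, -0.001, 0.411]
ft_force: [-0.1, 0.5, 0.4]
gripper_width: 0.0868
grip_force: 0.0
tool shift cm [-0.06  0.15  1.27] turn deg 0.2 t 4.0
```

```bash
python3 -m handwheel '-0.06 0.15 0.5 0.2 8.7;0 0 0.77 0 8.7;0 0 0 0 8.7;0 0 0 0 6;0 0 0 0 3.5;0 0 0 0 3.5;0 0 0 0 3.5;0 0 0 0 3.5' 30;  python3 - <<'E'
from h import *
from station import arm
for i in range(1):
    s=arm.sense(); print(s['position'],s['tool_rot'],s['gripper_width'],s['grip_force'],s['ft_force'].round(1))
goto(.5644,.2672,.0125,.4075)
E
```

```text
time_s: 4.67
position: [0.5638, 0.2677, 0.0121]
tool_rot: [3.142, -0.0, 0.409]
ft_force: [-0.7, 0.1, 0.4]
gripper_width: 0.0614
grip_force: 0.0
[0.56384356 0.26770391 0.01205365] [ 3.14151470e+00 -3.83168035e-04  4.09173147e-01] 0.06136557804291385 0.0 [-0.7  0.1  0.4]
tool shift cm [ 0.03  0.07 -0.04] turn deg 0.1 t 4.67
```

```bash
python3 -m handwheel '0 0 0 0 3.5;0 0 0 0 3.5;0 0 0 0 3.5;0 0 0 0 3.5;0 0 0 0 3.5;0 0 0 0 3.5;0 0 0 0 3.5;0 0 0 0 3.5' 30;  python3 - <<'E'
from h import *
d,T=shot('w3'); print(T.round(4).tolist(), proj(d,[T@[x,y,-.0159,1] for x in(.03,-.03) for y in(-.022,.022)] @np.eye(4)[:,:3],T).round(1).tolist())
cv2.imwrite('pics/w3c.png',cv2.resize(d['image'][200:400,220:420,::-1],None,fx=3,fy=3,interpolation=cv2.INTER_CUBIC))
E
```

```text
time_s: 5.33
position: [0.5638, 0.2674, 0.0118]
tool_rot: [3.141, 0.0, 0.409]
ft_force: [1.0, -0.6, 1.3]
gripper_width: 0.0438
grip_force: 30.0
[[0.9175, 0.3977, 0.0001, 0.5638], [0.3977, -0.9175, -0.0003, 0.2674], [-0.0001, 0.0003, -1.0, 0.0118], [0.0, 0.0, 0.0, 1.0]] [[275.3, 213.2], [364.2, 213.2], [279.8, 315.7], [359.5, 315.7]]
```

View pics/w3c.png

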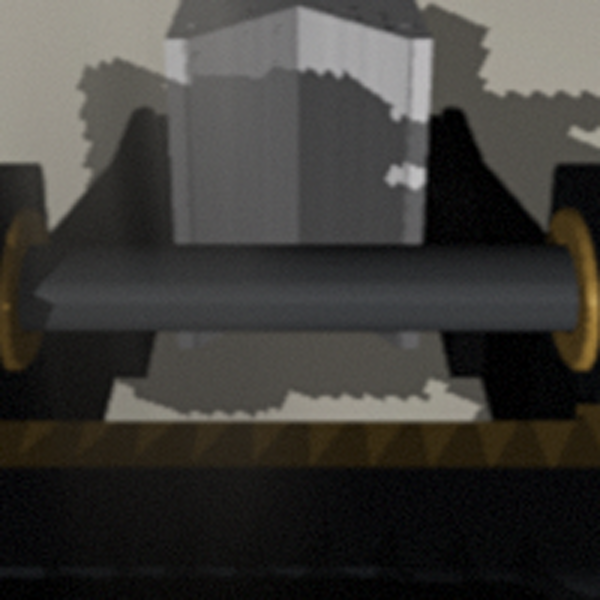

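The block is gripped squarely. Its land corners are within 0.5 px of where a centred block projects, at full px (275,213), (364,213), (280,316) and (359,316), so camera bias is negligible. I'll lift it and carry it to above the pocket.

```bash
python3 -m handwheel '0 0 -1 0 3.5;0 0 -2.5 0 3.5;0 0 -2.5 0 3.5;-0.93 2.88 0 0 3.5;-0.93 2.88 0 0 3.5;-0.93 2.88 0 0 3.5;-0.93 2.88 0 0 3.5;-0.93 2.88 0 0 3.5' 30 && python3 -m handwheel '-0.93 2.88 0 0 3.5;-0.93 2.88 0 0 3.5;-0.93 2.88 0 0 3.5;-0.93 2.88 0 0 3.5;-0.93 2.88 0 4 3.5;0 0 0 4 3.5;0 0 0 4 3.5;0 0 0 3.9 3.5' && python3 -m handwheel '0 0 1 0 3.5;0 0 1 0 3.5;0 0 0 0 3.5;0 0 0 0 3.5';  python3 - <<'E'
from h import *
goto(.5928,-.0339,.0158,.1316)
d,T=shot('w4')
c=np.array([.5928,-.0339,0]);y=.1316;ex=np.array([np.cos(y),np.sin(y),0]);ey=np.array([-ex[1],ex[0],0])
print(proj(d,[c+ex*a*.0427+ey*b*.0379+[0,0,.012] for a in(1,-1) for b in(1,-1)],T).round(1).tolist())
cv2.imwrite('pics/w4c.png',cv2.resize(d['image'][120:320,210:430,::-1],None,fx=3,fy=3,interpolation=cv2.INTER_CUBIC))
E
```

```text
time_s: 6.05
position: [0.5779, 0.1159, 0.0722]
tool_rot: [-3.141, 0.0, 0.41]
ft_force: [-0.0, -0.1, -1.9]
gripper_width: 0.0439
grip_force: 30.0
time_s: 6.72
position: [0.5926, -0.0342, 0.0719]
tool_rot: [-3.141, 0.0, 0.127]
ft_force: [1.0, 1.1, -2.7]
gripper_width: 0.0442
grip_force: 30.0
time_s: 7.05
position: [0.5916, -0.0333, 0.0503]
tool_rot: [-3.141, 0.003, 0.133]
ft_force: [0.5, 0.5, -2.4]
gripper_width: 0.0439
grip_force: 30.0
tool shift cm [0.12 0.08 3.45] turn deg 0.1 t 7.05
[[262.2, 164.6], [379.4, 164.9], [268.3, 280.5], [372.4, 280.7]]
```

View pics/w4c.png

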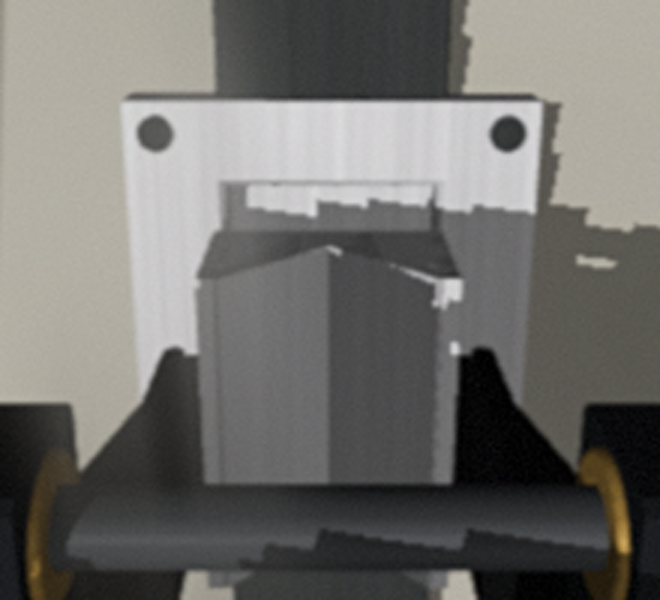

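The far holes are seen at full px (261.7,164.3) and (379.3,164.3), against predicted (262.2,164.6) and (379.4,164.9). The block is aligned and about 1.5 mm short in x, so I'll correct that and descend.

```bash
python3 -m handwheel '0.15 0.06 0.5 0.1 3.5;0 0 1 0 3.5;0 0 0.6 0 3.5;0 0 0 0 3.5;0 0 0 0 3.5;0 0 0 0 3.5' 30;  python3 - <<'E'
from h import *
goto(.5928,-.0339,.0158,.1316)
d,T=shot('w5'); g=cv2.cvtColor(d['image'],cv2.COLOR_RGB2GRAY)
c=np.array([.5928,-.0339,0]);y=.1316;ex=np.array([np.cos(y),np.sin(y),0]);ey=np.array([-ex[1],ex[0],0])
p=proj(d,[c+ex*a*.0427+ey*b*.0379+[0,0,.012] for a in(1,) for b in(1,-1)],T)
X=[]
for u,v in p:
    x,y=int(round(u)),int(round(v)); w=g[y-9:y+10,x-9:x+10].astype(float); k=np.clip(np.median(w)-30-w,0,None); yy,xx=np.mgrid[y-9:y+10,x-9:x+10]
    X.append(((xx*k).sum()/k.sum(),(yy*k).sum()/k.sum()))
print(p.round(1).tolist(),np.round(X,1).tolist())
Q=cast(d,X,.012,T); Ti=np.linalg.inv(T); q=np.c_[Q,[1,1]]@Ti.T; print('holes in tool mm',(q*1e3).round(1).tolist())
E
```

```text
time_s: 7.6
position: [0.5945, -0.034, 0.0307]
tool_rot: [-3.142, 0.0, 0.13]
ft_force: [-0.5, -0.3, -2.4]
gripper_width: 0.0435
grip_force: 30.0
tool shift cm [-0.17 -0.03  1.49] turn deg -0.09 t 7.6
[[254.7, 175.9], [383.2, 175.7]] [[253.7, 175.3], [382.6, 175.0]]
holes in tool mm [[41.3, -38.8, 18.7, 1000.0], [41.5, 37.2, 18.7, 1000.0]]
```

```bash
cat >> h.py <<'E'
def holes(name,P0,z=.012,r=9):
    """dark hole centroids near P0 -> tool frame, mm"""
    d,T=pickle.load(open(f'pics/{name}.pkl','rb')); g=cv2.cvtColor(d['image'],cv2.COLOR_RGB2GRAY); X=[]
    for u,v in P0:
        x,y=int(round(u)),int(round(v)); w=g[y-r:y+r+1,x-r:x+r+1]
        m=(w<(int(w.min())+int(np.median(w)))/2).astype(np.uint8); n,l,st,ce=cv2.connectedComponentsWithStats(m)
        i=1+np.argmax(st[1:,4]); X.append(ce[i]+[x-r,y-r])
    Q=cast(d,X,z,T); return np.round(X,2).tolist(),((np.linalg.inv(T)@np.c_[Q,np.ones(len(Q))].T).T[:,:3]*1e3).round(2).tolist()
E
python3 - <<'E'
from h import *
from station import arm
print(holes('w4',[(262,164),(379,164)],r=8)); print(holes('w5',[(254,175),(383,175)]))
for i in range(3):
    n=f'w5_{i}'; shot(n); print(holes(n,[(254,175),(383,175)]),arm.sense()['position'].round(4))
E
```

```text
([[261.12, 164.12], [378.91, 164.27]], [[44.29, -37.72, 38.25], [44.22, 38.42, 38.18]])
([[253.66, 175.33], [382.59, 175.02]], [[41.27, -38.86, 18.74], [41.47, 37.18, 18.74]])
([[253.71, 175.71], [382.38, 175.41]], [[40.97, -38.9, 19.05], [41.16, 37.13, 19.05]]) [ 0.5948 -0.034   0.0312]
([[253.77, 175.74], [382.21, 175.39]], [[40.91, -38.91, 19.21], [41.13, 37.07, 19.23]]) [ 0.5949 -0.034   0.0312]
([[253.72, 175.76], [382.11, 175.42]], [[40.89, -38.94, 19.25], [41.11, 37.02, 19.27]]) [ 0.5948 -0.0341  0.0312]
```

```bash
python3 -m handwheel '-0.17 -0.09 0.3 -0.15 3.5;0 0 0 0 3.5;0 0 0 0 3.5;0 0 0 0 3.5;0 0 0 0 3.5;0 0 0 0 3.5' 30;  python3 - <<'E'
from h import *
for n in('w6','w6b'):
    shot(n); print(holes(n,[(253,177),(383,177)]))
goto(.5928,-.0339,.0158,.1316)
E
```

```text
time_s: 8.3
position: [0.5928, -0.0334, 0.0279]
tool_rot: [3.141, -0.0, 0.132]
ft_force: [-0.2, -0.2, -3.0]
gripper_width: 0.0438
grip_force: 30.0
([[253.93, 173.57], [385.1, 173.49]], [[42.94, -38.03, 15.9], [43.0, 37.99, 15.91]])
([[253.96, 173.62], [385.16, 173.42]], [[42.92, -38.01, 15.89], [43.05, 38.02, 15.9]])
tool shift cm [-0.    0.05  1.21] turn deg 0.05 t 8.4
```

Centred to about 0.1 mm. Inserting slowly.

```bash
python3 -m handwheel '0 0 0.2 0 3.5;0 0 0.2 0 3.5;0 0 0.15 0 3.5;0 0 0.15 0 3.5;0 0 0 0 3.5;0 0 0 0 3.5' 30; python3 -m handwheel '0 0 0.1 0 3.5;0 0 0.1 0 3.5;0 0 0.1 0 3.5;0 0 0.05 0 3.5;0 0 0 0 3.5;0 0 0 0 3.5' 30
```

```text
time_s: 8.9
position: [0.5926, -0.0333, 0.0206]
tool_rot: [-3.142, 0.0, 0.133]
ft_force: [0.1, 0.9, -1.8]
gripper_width: 0.0439
grip_force: 30.0
time_s: 9.4
position: [0.5927, -0.0334, 0.0173]
tool_rot: [3.142, 0.0, 0.133]
ft_force: [0.3, 0.5, -2.1]
gripper_width: 0.0439
grip_force: 30.0
```

```bash
python3 -m handwheel '0 0 0.1 0 3.5;0 0 0.08 0 3.5;0 0 0 0 3.5;0 0 0 0 3.5' 30; python3 -m handwheel '0 0 0.08 0 3.5;0 0 0 0 3.5;0 0 0 0 3.5' 30
```

```text
time_s: 9.73
position: [0.5928, -0.0334, 0.0158]
tool_rot: [3.141, -0.0, 0.133]
ft_force: [-0.5, 1.2, 0.2]
gripper_width: 0.0436
grip_force: 30.0
time_s: 9.98
position: [0.5929, -0.0334, 0.0158]
tool_rot: [3.141, -0.0, 0.132]
ft_force: [-3.3, 0.4, 6.2]
gripper_width: 0.044
grip_force: 30.0
```

Home: contact at TCP z = 15.8 mm, exactly as expected. I'll relax the push, release, lift and check.

```bash
python3 -m handwheel '0 0 -0.06 0 3.5;0 0 0 0 4.6;0 0 0 0 5.5;0 0 0 0 8.7;0 0 0 0 8.7;0 0 0 0 8.7;0 0 0 0 8.7;0 0 0 0 8.7' && python3 -m handwheel '0 0 -2 0 8.7;0 0 -4 0 8.7;0 0 -4 0 8.7;0 0 -3 0 8.7;0 0 0 0 8.7;0 0 0 0 8.7;0 0 0 0 8.7;0 0 0 0 8.7';  python3 - <<'E'
from h import *
d,T=shot('w7')
c=np.array([.5928,-.0336,0]);y=.132;ex=np.array([np.cos(y),np.sin(y),0]);ey=np.array([-ex[1],ex[0],0])
print(T[:3,3].round(4),proj(d,[c+ex*a*.03+ey*b*.022+[0,0,.0324] for a in(1,-1) for b in(1,-1)],T).round(1).tolist())
cv2.imwrite('pics/w7c.png',cv2.resize(d['image'][110:270,220:420,::-1],None,fx=4,fy=3.7,interpolation=cv2.INTER_CUBIC))
E
```

```text
time_s: 10.65
position: [0.5927, -0.0334, 0.0153]
tool_rot: [3.142, 0.0, 0.133]
ft_force: [0.6, 0.5, 0.8]
gripper_width: 0.0782
grip_force: 0.0
time_s: 11.32
position: [0.5916, -0.0335, 0.1437]
tool_rot: [-3.141, 0.003, 0.132]
ft_force: [0.4, 0.4, -0.1]
gripper_width: 0.0871
grip_force: 0.0
[ 0.5916 -0.0335  0.1437] [[294.7, 163.1], [344.6, 163.1], [296.1, 226.4], [343.0, 226.4]]
```

View pics/w7c.png

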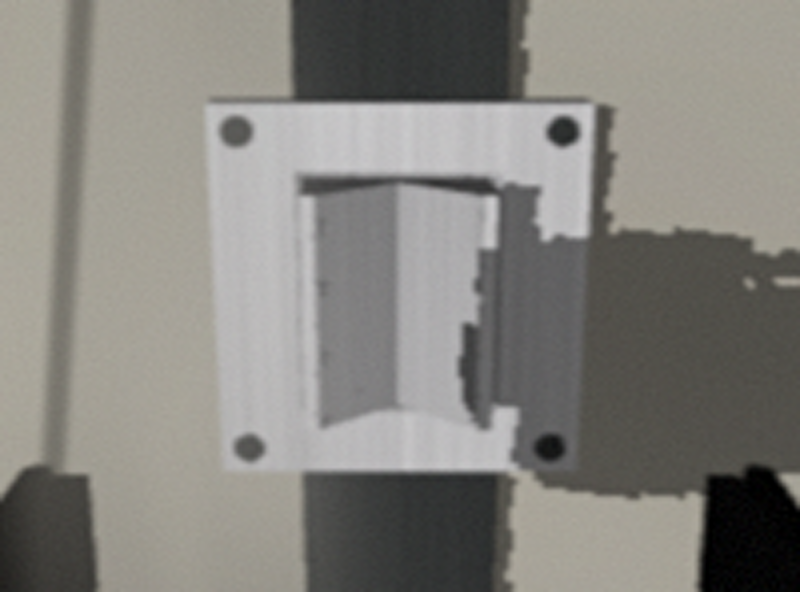

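The block sits square in the pocket, with its groove (crop (400,184)–(396,407)) parallel to the plate edges. Now the barrel.

```bash
python3 -m handwheel '-0.9 2.8 -0.4 0 8.7;-0.9 2.8 -0.4 0 8.7;-0.9 2.8 -0.4 0 8.7;-0.9 2.8 -0.4 0 8.7;-0.9 2.8 -0.4 0 8.7;-0.9 2.8 -0.3 0 8.7;-0.8 2.6 -0.2 0 8.7;0 0 0 6.2 8.7' && python3 -m handwheel '0 0 0 6.2 8.7;0 0 0 6.2 8.7;0 0 0 6.2 8.7;0 0 0 0 8.7;0 0 0 0 8.7;0 0 0 0 8.7;0 0 0 0 8.7;0 0 0 0 8.7'
python3 - <<'E'
from h import *
d,T=shot('w8'); print(T[:3,3].round(4))
cv2.imwrite('pics/w8c.png',cv2.resize(d['image'][100:300,200:440,::-1],None,fx=3,fy=3,interpolation=cv2.INTER_CUBIC))
E
```

```text
time_s: 12.03
position: [0.554, -0.2421, 0.1688]
tool_rot: [3.139, 0.003, 0.014]
ft_force: [-1.0, -1.0, 0.3]
gripper_width: 0.0871
grip_force: 0.0
time_s: 12.7
position: [0.5568, -0.2338, 0.1701]
tool_rot: [-3.142, 0.0, -0.299]
ft_force: [0.2, -0.5, 0.3]
gripper_width: 0.0869
grip_force: 0.0
[ 0.5568 -0.2338  0.1701]
```

View pics/w8c.png

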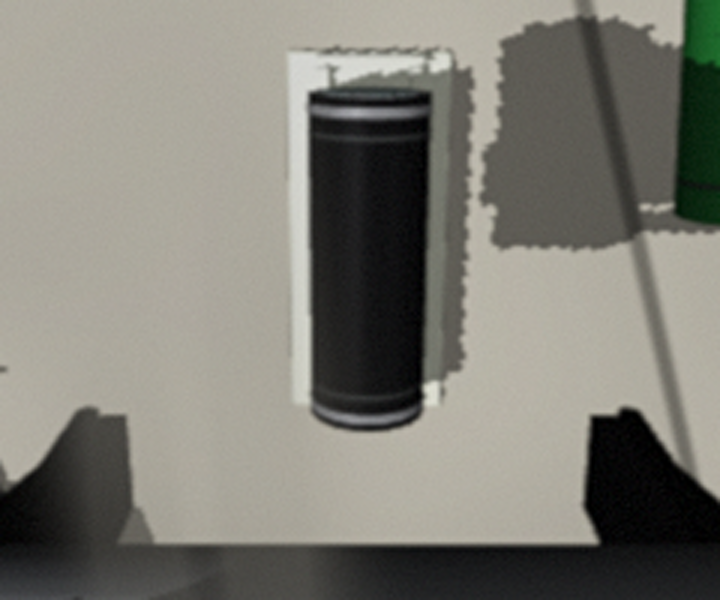

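The black barrel in the white rest has its long sides at crop columns 309–312 and 422–432, its steel rings at rows ~113 and ~415, and the near end edge at row ~430. The green one at upper right is left alone. Measuring.

```bash
python3 - <<'E'
from h import *
d,T=pickle.load(open('pics/w8.pkl','rb')); Ti=np.linalg.inv(T); g=cv2.cvtColor(d['image'],cv2.COLOR_RGB2GRAY).astype(int)
tl=lambda uv,z:((Ti@np.r_[cast(d,uv,z,T)[0],1])[:3]*1e3).round(1)
L=[];R=[]
for v in (150,165,180,195,210,225):
    r=g[v,295:352]; k=np.where(r<60)[0]; l,rr=295+k[0]-.5,295+k[-1]+.5; a,b=tl((l,v),.026),tl((rr,v),.026); print(v,l,rr,a[:2],b[:2],'mid',(a+b)[:2]/2)
for u in(320,322,324): print(u,[(v,g[v,u]) for v in list(range(126,146))],[(v,g[v,u]) for v in list(range(228,248))])
for v in (133.5,137.5,238.5,243): print(v,tl((322,v),.044))
E
```

```text
150 303.5 342.5 [ 38.2 -15.3] [38.2 22.8] mid [38.2   3.75]
165 303.5 342.5 [ 23.4 -15.5] [23.5 23.1] mid [23.45  3.8 ]
180 303.5 341.5 [  8.2 -15.7] [ 8.2 22.4] mid [8.2  3.35]
195 303.5 341.5 [ -7.5 -15.9] [-7.4 22.8] mid [-7.45  3.45]
210 304.5 340.5 [-23.6 -15.1] [-23.6  22.1] mid [-23.6   3.5]
225 304.5 340.5 [-40.2 -15.3] [-40.2  22.4] mid [-40.2    3.55]
320 [(126, np.int64(124)), (127, np.int64(114)), (128, np.int64(100)), (129, np.int64(67)), (130, np.int64(58)), (131, np.int64(81)), (132, np.int64(70)), (133, np.int64(42)), (134, np.int64(19)), (135, np.int64(61)), (136, np.int64(136)), (137, np.int64(161)), (138, np.int64(155)), (139, np.int64(95)), (140, np.int64(42)), (141, np.int64(24)), (142, np.int64(25)), (143, np.int64(27)), (144, np.int64(30)), (145, np.int64(48))] [(228, np.int64(27)), (229, np.int64(26)), (230, np.int64(28)), (231, np.int64(35)), (232, np.int64(54)), (233, np.int64(44)), (234, np.int64(33)), (235, np.int64(27)), (236, np.int64(26)), (237, np.int64(37)), (238, np.int64(80)), (239, np.int64(131)), (240, np.int64(136)), (241, np.int64(85)), (242, np
[... 1238 characters left out ...]
), (138, np.int64(135)), (139, np.int64(94)), (140, np.int64(42)), (141, np.int64(16)), (142, np.int64(12)), (143, np.int64(17)), (144, np.int64(21)), (145, np.int64(36))] [(228, np.int64(15)), (229, np.int64(22)), (230, np.int64(20)), (231, np.int64(28)), (232, np.int64(46)), (233, np.int64(40)), (234, np.int64(27)), (235, np.int64(21)), (236, np.int64(20)), (237, np.int64(26)), (238, np.int64(75)), (239, np.int64(127)), (240, np.int64(130)), (241, np.int64(79)), (242, np.int64(26)), (243, np.int64(68)), (244, np.int64(155)), (245, np.int64(178)), (246, np.int64(174)), (247, np.int64(176))]
133.5 [ 55.7   2.5 126.1]
137.5 [ 52.1   2.6 126.1]
238.5 [-47.6   2.9 126.1]
243 [-52.5   2.9 126.1]
```

```bash
python3 -m handwheel '0.17 0.35 2 0.2 8.7;0 0 3.5 0 8.7;0 0 3.5 0 8.7;0 0 3 0 8.7;0 0 2.3 0 8.7;0 0 0 0 8.7;0 0 0 0 8.7;0 0 0 0 8.7'; python3 - <<'E'
from h import *
d,T0=pickle.load(open('pics/w8.pkl','rb')); c=T0@[.0017,.00355,0,1]; print(c[:2]); goto(c[0],c[1],.017,-.302)
E
```

```text
time_s: 13.42
position: [0.5588, -0.2381, 0.029]
tool_rot: [3.141, -0.003, -0.304]
ft_force: [0.4, -0.7, -0.2]
gripper_width: 0.0867
grip_force: 0.0
[ 0.5573982  -0.23766482]
tool shift cm [-0.15  0.    1.2 ] turn deg -0.09 t 13.42
```

```bash
python3 -m handwheel '0 0 0.6 0 8.7;0 0 0.5 0 8.7;0 0 0 0 7;0 0 0 0 6;0 0 0 0 6;0 0 0 0 6'; python3 -c "
from h import *
goto(0.5574,-.23766,.017,-.302)"
```

```text
time_s: 13.92
position: [0.5577, -0.2378, 0.0167]
tool_rot: [3.141, -0.001, -0.304]
ft_force: [0.5, -0.3, -0.7]
gripper_width: 0.068
grip_force: 0.0
tool shift cm [-0.03 -0.01 -0.03] turn deg -0.11 t 13.92
```

```bash
python3 -m handwheel '0 0 0 0 3;0 0 0 0 3;0 0 0 0 3;0 0 0 0 3;0 0 0 0 3;0 0 0 0 3;0 0 0 0 3;0 0 0 0 3' 40 && python3 -m handwheel '0 0 0 0 3;0 0 0 0 3;0 0 -0.5 0 3;0 0 -1.5 0 3;0 0 -3 0 3;0 0 -3 0 3;0 0 0 0 3;0 0 0 0 3'; python3 -c "
from h import *
goto(0.5928,-.0334,.09,.132)"
```

```text
time_s: 14.58
position: [0.5575, -0.2377, 0.0164]
tool_rot: [3.142, -0.0, -0.304]
ft_force: [0.3, 0.8, 0.4]
gripper_width: 0.0394
grip_force: 40.0
time_s: 15.25
position: [0.5587, -0.2382, 0.0983]
tool_rot: [3.141, -0.004, -0.304]
ft_force: [0.4, -0.9, -2.9]
gripper_width: 0.0393
grip_force: 40.0
tool shift cm [ -2.88 -20.56   0.8 ] turn deg -24.97 t 15.25
```

```bash
python3 -m handwheel '-0.36 -2.57 0 0 3;-0.36 -2.57 0 0 3;-0.36 -2.57 0 0 3;-0.36 -2.57 0 0 3;-0.36 -2.57 0 0 3;-0.36 -2.57 0 0 3;-0.36 -2.57 0 0 3;-0.36 -2.57 0 0 3' && python3 -m handwheel '0 0 0 -6.2 3;0 0 0 -6.2 3;0 0 0 -6.2 3;0 0 0 -6.3 3;0 0 0 0 3;0 0 0 0 3;0 0 0 0 3;0 0 0 0 3'; python3 - <<'E'
from h import *
goto(0.5928,-.0334,.07,.132); d,T=shot('w9')
for n in('a',): print(proj(d,[(T@[x,0,-.027,1])[:3] for x in (.055,.0504,-.0504,-.055)],T).round(1).tolist())
c=np.array([.5928,-.0336,0]);y=.132;ex=np.array([np.cos(y),np.sin(y),0]);ey=np.array([-ex[1],ex[0],0])
print(proj(d,[c+ex*.0429+ey*b*.038+[0,0,.012] for b in(1,-1)],T).round(1).tolist())
cv2.imwrite('pics/w9c.png',cv2.resize(d['image'][130:390,200:440,::-1],None,fx=2.3,fy=2.3,interpolation=cv2.INTER_CUBIC))
E
```

```text
time_s: 15.92
position: [0.59, -0.0318, 0.0943]
tool_rot: [3.141, 0.004, -0.304]
ft_force: [0.1, 0.6, -1.7]
gripper_width: 0.039
grip_force: 40.0
time_s: 16.58
position: [0.5911, -0.033, 0.0958]
tool_rot: [-3.141, 0.001, 0.129]
ft_force: [-0.2, -0.3, -1.9]
gripper_width: 0.0391
grip_force: 40.0
tool shift cm [0.17 0.06 2.58] turn deg -0.19 t 16.58
[[319.8, 167.6], [319.8, 177.9], [319.6, 361.1], [319.6, 367.9]]
[[271.8, 153.1], [368.6, 152.8]]
```

View pics/w9c.png

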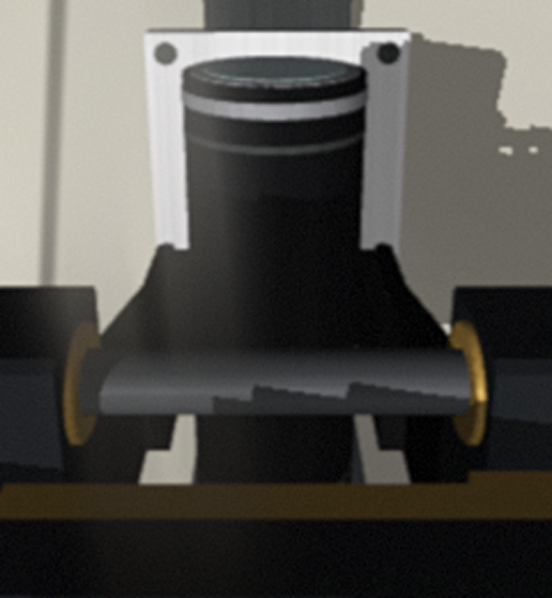

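Barrel ring at full px (319.6,178.7) against predicted (319.8,177.9), so it is centred in the grip within 0.5 mm. The plate holes match too. Descending to just above the groove and rechecking there.

```bash
python3 -m handwheel '0 0 1.5 -0.2 3;0 0 1.5 0 3;0 0 1.2 0 3;0 0 0.5 0 3;0 0 0 0 3;0 0 0 0 3;0 0 0 0 3;0 0 0 0 3'; python3 - <<'E'
from h import *
goto(0.5928,-.0334,.0347,.132); d,T=shot('w10')
c=np.array([.5928,-.0334,0]);y=.132;ex=np.array([np.cos(y),np.sin(y),0]);ey=np.array([-ex[1],ex[0],0])
p=proj(d,[c+ex*.0429+ey*b*.038+[0,0,.012] for b in(1,-1)],T);print(p.round(1).tolist(),holes('w10',p,r=7))
E
```

```text
time_s: 17.3
position: [0.5923, -0.0329, 0.0503]
tool_rot: [3.141, -0.002, 0.134]
ft_force: [0.8, 0.3, -2.7]
gripper_width: 0.0391
grip_force: 40.0
tool shift cm [0.04 0.06 1.56] turn deg 0.12 t 17.3
[[261.8, 165.5], [379.2, 165.8]] ([[261.78, 165.22], [379.27, 165.49]], [[43.56, -37.34, 38.32], [43.39, 38.73, 38.36]])
```

```bash
python3 -m handwheel '0.08 0.06 0.4 0.1 3;0 0 0.4 0 3;0 0 0.3 0 3;0 0 0.1 0 3;0 0 0 0 3;0 0 0 0 3;0 0 0 0 3'; python3 - <<'E'
from h import *
goto(0.5930,-.0334,.0347,.132)
E
```

```text
time_s: 17.93
position: [0.5925, -0.0334, 0.0374]
tool_rot: [3.142, -0.0, 0.133]
ft_force: [0.0, 0.4, -1.3]
gripper_width: 0.0395
grip_force: 40.0
tool shift cm [0.05 0.01 0.27] turn deg 0.03 t 17.93
```

```bash
python3 -m handwheel '0.04 0 0.1 0 3;0 0 0.05 0 3;0 0 0 0 3;0 0 0 0 3'; python3 -m handwheel '0 0 0.05 0 3;0 0 0.05 0 3;0 0 0 0 3;0 0 0 0 3';python3 -c "
from h import *
goto(0.5930,-.0334,.0347,.132)"
```

```text
time_s: 18.27
position: [0.5927, -0.0333, 0.0358]
tool_rot: [3.141, 0.0, 0.133]
ft_force: [-0.1, -0.6, -3.1]
gripper_width: 0.0391
grip_force: 40.0
time_s: 18.6
position: [0.5927, -0.0334, 0.0348]
tool_rot: [3.142, 0.0, 0.132]
ft_force: [0.7, -0.1, -2.4]
gripper_width: 0.0389
grip_force: 40.0
tool shift cm [0.03 0.01 0.01] turn deg 0.03 t 18.6
```

```bash
python3 -m handwheel '0 0 0.05 0 3;0 0 0 0 3;0 0 0 0 3'; python3 -m handwheel '0 0 0.04 0 3;0 0 0 0 3;0 0 0 0 3'; python3 -m handwheel '0 0 0.03 0 3;0 0 0 0 3;0 0 0 0 3'
```

```text
time_s: 18.85
position: [0.5928, -0.0334, 0.0347]
tool_rot: [3.141, -0.0, 0.132]
ft_force: [-0.5, -0.9, 1.3]
gripper_width: 0.0389
grip_force: 40.0
time_s: 19.1
position: [0.5929, -0.0334, 0.0346]
tool_rot: [3.141, -0.0, 0.132]
ft_force: [-3.0, 0.2, 5.5]
gripper_width: 0.0391
grip_force: 40.0
time_s: 19.35
position: [0.5929, -0.0334, 0.0346]
tool_rot: [3.141, -0.0, 0.132]
ft_force: [-2.9, -0.0, 7.1]
gripper_width: 0.0394
grip_force: 40.0
```

```bash
python3 -m handwheel '-0.03 0 0.03 0 3;0 0 0 0 3;0 0 0 0 3'; python3 -m handwheel '0 0 0 0 3;0 0 0 0 3'; python3 - <<'E'
from h import *
from station import arm
s=arm.sense();print(s['ft_force'].round(2),s['ft_torque'].round(2))
d,T=shot('w11')
cv2.imwrite('pics/w11c.png',cv2.resize(d['image'][130:390,200:440,::-1],None,fx=2.3,fy=2.3,interpolation=cv2.INTER_CUBIC))
c=np.array([.5928,-.0334,0]);y=.132;ex=np.array([np.cos(y),np.sin(y),0]);ey=np.array([-ex[1],ex[0],0])
p=proj(d,[c+ex*.0429+ey*b*.038+[0,0,.012] for b in(1,-1)],T);print(p.round(1).tolist(),holes('w11',p,r=7))
print(proj(d,[(T@[x,0,-.0276,1])[:3] for x in (.055,.0504)],T).round(1).tolist())
E
```

```text
time_s: 19.6
position: [0.5929, -0.0334, 0.0346]
tool_rot: [3.141, -0.001, 0.132]
ft_force: [-2.9, -0.2, 8.4]
gripper_width: 0.0391
grip_force: 40.0
time_s: 19.77
position: [0.5929, -0.0334, 0.0346]
tool_rot: [3.141, -0.001, 0.133]
ft_force: [-4.0, -0.1, 8.2]
gripper_width: 0.0391
grip_force: 40.0
[-4.02 -0.15  8.16] [-0.    0.85  0.02]
[[256.2, 171.3], [382.8, 171.4]] ([[256.25, 171.18], [381.84, 171.01]], [[42.95, -37.96, 22.59], [43.05, 37.39, 22.65]])
[[319.8, 167.9], [319.8, 178.2]]
```

View pics/w11c.png

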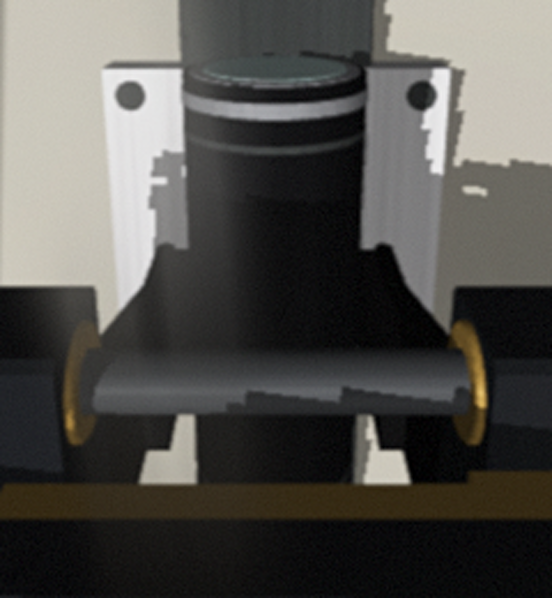

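The barrel lies in the V, its ring at full px (319.6,178.5) as predicted, and the bearing is even with lateral Fy ≈ 0. I'll trim the axial force and the last newton or two.

```bash
python3 -m handwheel '-0.06 0 0.01 0 3;0 0 0 0 3;0 0 0 0 3;0 0 0 0 3;0 0 0 0 3;0 0 0 0 3'; python3 -m handwheel '0 0 0 0 3;0 0 0 0 3'
```

```text
time_s: 20.32
position: [0.5928, -0.0334, 0.0346]
tool_rot: [3.141, -0.002, 0.132]
ft_force: [-1.9, -1.1, 7.7]
gripper_width: 0.0391
grip_force: 40.0
time_s: 20.48
position: [0.5928, -0.0334, 0.0346]
tool_rot: [3.141, -0.002, 0.133]
ft_force: [-2.1, -0.8, 7.9]
gripper_width: 0.0392
grip_force: 40.0
```

```bash
python3 -m handwheel '-0.03 0 0.02 0 3;0 0 0 0 3;0 0 0 0 3;0 0 0 0 3;0 0 0 0 3;0 0 0 0 3'; python3 -m handwheel '0 0 0 0 3;0 0 0 0 3;0 0 0 0 3;0 0 0 0 3'
```

```text
time_s: 20.98
position: [0.5928, -0.0334, 0.0346]
tool_rot: [3.141, -0.002, 0.133]
ft_force: [-2.6, -0.6, 7.6]
gripper_width: 0.0391
grip_force: 40.0
time_s: 21.32
position: [0.5929, -0.0334, 0.0346]
tool_rot: [3.141, -0.003, 0.132]
ft_force: [-2.6, 0.4, 7.7]
gripper_width: 0.0389
grip_force: 40.0
```

```bash
python3 -m handwheel '0 0 0.03 0 3;0 0 0 0 3;0 0 0 0 3;0 0 0 0 3;0 0 0 0 3;0 0 0 0 3'; python3 -m handwheel '0 0 0 0 3;0 0 0 0 3;0 0 0 0 3;0 0 0 0 3'
```

```text
time_s: 21.82
position: [0.5928, -0.0334, 0.0345]
tool_rot: [3.141, -0.002, 0.132]
ft_force: [-2.7, 0.1, 9.1]
gripper_width: 0.0392
grip_force: 40.0
time_s: 22.15
position: [0.5928, -0.0334, 0.0346]
tool_rot: [3.141, -0.002, 0.133]
ft_force: [-2.7, -0.3, 10.0]
gripper_width: 0.0394
grip_force: 40.0
```

The push is steady at about 9–10 N, with Fy ≈ 0. Handing in.

```bash
python3 -c "
from station import order
print(order.job_done())"
```

```text
the job is handed in; nothing more can be done
None
```

I seated the V-block square and fully home in the pocket and released it. The barrel lies centred in its groove, still gripped and pressed down with about 10 N, and I handed the job in at 22 s without going near the other parts.

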